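# File the burr off a clamped heat-sink bar

### The arm

A 7-joint arm with a two-finger parallel gripper is mounted at the origin on the work surface. World frame = base frame: x ahead of the robot, y to its left, z up, the work surface at z = 0. Lengths are in m, angles in rad, forces in N, time in s.
With the tool pointing down it reaches from about 0.425 to 0.925 m from the base axis. Payload 6.8 kg.
Tool frame: the origin (TCP) lies between the finger pads; the fingertips stand 14 mm ahead of it and the grasp point (between the pads) lies 5 mm behind it; z points along the fingers, y is the direction in which the jaws open and shut (so a half turn about z gives the same grasp; the last joint's range is limited). The gripper opens to 85 mm and grips with 20 to 120 N. Pads are 22 mm wide; open, the fingers measure 114 mm over their backs; the gripper's body (76 mm by 85 mm) begins 54 mm behind the grasp point. The pads swing forward as they close: fully open they stand 13 mm farther back than shut.
Start: joints at [-1.311, 0.477, 0.022, 1.555, -0.011, 1.109, -0.083], TCP at [0.243, 0.63, 0.245] pointing down, gripper open.
Joint ranges: [-2.96, 2.96], [-0.34, 2.1], [-1.41, 1.46], [0.24, 2.44], [-1.37, 4.51], [0.17, 1.92], [-2.96, 2.96]. Speed limits (rad/s): [2.39, 2.39, 3.14, 3.14, 3.14, 3.14, 3.14].

### API

Orientations are given as a unit quaternion [w, x, y, z].
In Python, from station import bot gives the robot as it stands.
- The arm moves only by the shell command python3 -m crank 'ROWS' [FORCE]. ROWS is JSON, a list of rows, each a list of 3 entries, a list of its own where there are three numbers: the shift along the tool's x, y, z in m, then the turn, a rotation vector about the tool's x, y, z in degrees, then the finger opening in m, from 0 to 0.0854. A call has 1 to 10 rows; each row shifts and turns the commanded pose from where the row before left it, along the tool's axes as they then stand; what a row does not reach is not made up. A row lasts 1/8 s, in which the tool goes at most 62.5 mm and 10.7 degrees, less where a joint would pass 70% of its speed; a pose out of reach is approached as far as the arm can. A call is refused whole if a number of a shift passes 0.0625 or a number of a turn 10.7, either way. A call with a gripper value outside its range is refused whole. The fingers move at their own pace and stop on an object; FORCE is the grip in N (left out, the last holds). Time passes only in rows, so rows that do not move let the fingers close. It gives the time, the measured TCP pose, the force and the opening at its end, in the units of the state.
- bot.get_obs(): the state, without advancing time (a new reading comes with each control period).
- bot.read_camera(name): name is "side" or "top"; returns (picture, depth): 384x512x3 uint8, red, green, blue; 384x512 float32, m along the optical axis (not along the pixel's ray), 0 where there is no reading.
- bot.calibration(name): a dict with "fx", "fy", "cx", "cy" (pixels), "extrinsics" (4x4, takes a point from camera to world coordinates). Camera axes: x right, y down, z forward; pixel columns grow to the right and rows downward; lengths in m; the calibration is good to about 2 mm. A picture is of the moment at which its call begins. calibration takes no time and is no camera call.
- bot.hand_in(): hands the job in, once; it reports no verdict.
The state is a dict: "t": time; "q": joint angles; "joint_vel": joint speeds; "joint_torque": joint torques, N m; "eef_pos": TCP position; "tool_rot": TCP orientation; "contact_force": force on the tool from outside, world axes, zero at the start; "torque": the same for the moment, N m; "gripper_width": opening from 0.0 (shut) to 1.0 (fully open).
Only numpy, scipy, OpenCV 4.12 (cv2) and the standard library are available. Lean on these libraries where they do the work, as an engineer would, in place of code of your own. Each camera call takes 0.05 s, during which the arm holds its last target.

### The job

Take the wooden-handled block file from its blue pad and work down the bright burr on top of the dark bar in the vise until it is flush, with a light, steady press; how high the bar stands has to be felt. Make at least two long forward strokes (yellow tip leading, pushed away from the vise's screw handle, starting near the tip and running back towards the middle of the blade), lifting the file clear of the bar on every return. Then lay the file flat back on the middle of its pad, let go, and leave everything else alone.

Things in the scene. Friction and masses are not known exactly. Their poses are not given: they have to be found in the camera images.
- vise: small grey bench vise, fixed to the table. Origin: centre of its underside. x is the forward stroke direction, from its T-shaped screw handle (-x) to the plain side; z up. Foot 130 (x) x 100 (y) mm; jaws 75 mm in y, 79 mm high; dark bar between. All above the rubber foot yields straight down 1 mm per 10 N. Over 25 N on the work (press and drag; friction 1 to 1.45, so some 14 N of press) spoils it.
- bar_nominal (a point): a point on the vise's upright centre line, 110 mm above the table, axes as the vise: where the middle of the dark bar's flat top end (20 mm in x, 50 mm in y) nominally lies. The bar was clamped by eye and cannot slip: its top really stands anywhere from 7 mm below to 7 mm above this point, which no reading tells, so feel for it. x and y are true.
- burr (a joint): how far the burr is worked down, in m: 0 = standing (2.3 mm above the bar's flat), 0.012 = flush (0.5 mm); starts at 0 to 0.0015. The burr is a bright ridge, 6 (x) x 46 (y) mm, across the bar's top; it creeps from 6 mm behind the centre line to 6 mm ahead (vise +x), a few mm/s, under forward rubbing at about 8 N of press; below 3 N or without stroking it hardly moves; backward rubbing undoes it.
- file: block file, 0.25 kg: flat steel blade 140 (x) x 24 (y) x 6 (z) mm with a wooden block handle 70 (x) x 26 (y) x 46 (z) mm upright on the middle of the blade, so 52 mm high in all. Origin: centre of the blade's flat underside (the filing face); x points to the yellow tip, z up.
- file_grip (a point): centre of the file's wooden handle, 30 mm above the filing face; grip it across y (26 mm wide)
- file_tip (a point): middle of the blade's yellow front end at the filing face, 70 mm ahead of the file's centre
- pad_top (a point): centre of the top of the file's blue fabric-covered pad, 190 (x) x 85 (y) mm, 6 mm thick, fixed to the table; the file starts on it, lying roughly along its x axis
- parts_box: clear plastic parts tray 150 x 100 x 35 mm with four compartments, loose; leave alone. Origin: centre of its underside
- bottle: blue bottle, 48 mm across, 120 mm tall, standing; leave alone. Origin: centre of its underside
- tape: yellow ring of tape, 84 mm across, 30 mm high, lying flat; leave alone. Origin: centre of its underside
- screwdriver: screwdriver lying on the table, about 200 mm long; leave alone
Mind the look-alikes: they are no part of the job. Leave any purple, red or turquoise look-alike of the file alone.

How it is judged:
By the outcome, as a careful person would: the job done as asked, in the order asked, and still so for the second after the job is handed in, with the robot touching nothing.
It also fails if it takes over 67 s, if anything falls off the work surface, if the arm or the gripper's body presses on something with over 40 N, if the wrist force passes 120 N, or if a joint passes its speed limit or range.

## Working session

There is one attempt and no reset: what is moved stays moved. The work goes in short steps, Python scripts to look and compute and a shell command to move; the robot and the scene stay as the last step left them, time stands still between calls to the robot, and variables do not carry over. Pictures are saved under pics/ and viewed, and the job is handed in when it is done.

```bash
mkdir -p pics; ls; cat > h.py <<'E'
import numpy as np, cv2
from station import bot
E
python3 - <<'E'
from h import *
o=bot.get_obs()
for k,v in o.items(): print(k,np.round(v,4))
for n in ("side","top"):
    p,d=bot.read_camera(n); c=bot.calibration(n)
    np.savez(f"{n}0.npz",p=p,d=d); cv2.imwrite(f"pics/{n}0.png",p[:,:,::-1]); print(n,c)
E
```

```text
pics
t 0.0
q [-1.3111  0.4778  0.0224  1.5565 -0.0115  1.1093 -0.0831]
joint_vel [ 0.0008 -0.0019 -0.0018 -0.0001  0.0004  0.0011 -0.002 ]
joint_torque [-5.00000e-04 -5.96450e+01  1.60760e+00 -2.81198e+01  1.24000e-02
  9.40000e-03  0.00000e+00]
eef_pos [0.2425 0.6293 0.2443]
tool_rot [-1.000e-04  1.829e-01  9.831e-01 -9.000e-04]
contact_force [-0.4061 -1.0423  0.3172]
torque [-0.0162 -0.0236 -0.0529]
gripper_width 0.9981
side {'fx': 415.58334939994666, 'fy': 415.58334939994666, 'cx': 253.8174085266752, 'cy': 193.63637749550244, 'extrinsics': array([[ 0.94846722, -0.23604472,  0.21140677,  0.31016075],
       [-0.31681945, -0.69388112,  0.64664861, -0.73342784],
       [-0.00594682, -0.68030278, -0.73290706,  0.83196833],
       [ 0.        ,  0.        ,  0.        ,  1.        ]])}
top {'fx': 431.37313478787485, 'fy': 431.37313478787485, 'cx': 262.50035945859725, 'cy': 179.41709950822073, 'extrinsics': array([[-0.02198583, -0.98451827,  0.17389766,  0.30358539],
       [-0.99970965,  0.01993398, -0.01353712, -0.07019396],
       [ 0.00986107, -0.17414479, -0.98467068,  1.19814972],
       [ 0.        ,  0.        ,  0.        ,  1.        ]])}
```

View pics/side0.png

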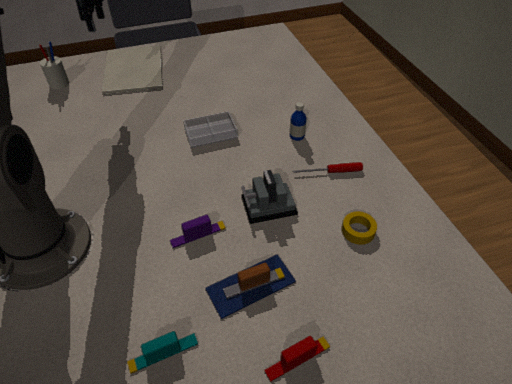

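View pics/top0.png

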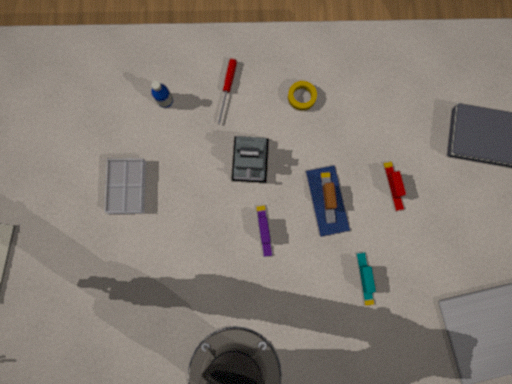

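```bash
python3 - <<'E'
from h import *
s=np.load("side0.npz")['p'];t=np.load("top0.npz")['p']
a=cv2.resize(s[160:320,195:305],None,fx=3.6,fy=3.6,interpolation=cv2.INTER_CUBIC)
b=cv2.resize(t[125:245,225:355],None,fx=3,fy=3,interpolation=cv2.INTER_CUBIC)
im=np.zeros((580,800,3),np.uint8); im[:a.shape[0],:a.shape[1]]=a; im[:b.shape[0],400:400+b.shape[1]]=b
cv2.imwrite("pics/zoom.png",im[:,:,::-1])
E
```

```text
(no output)
```

View pics/zoom.png

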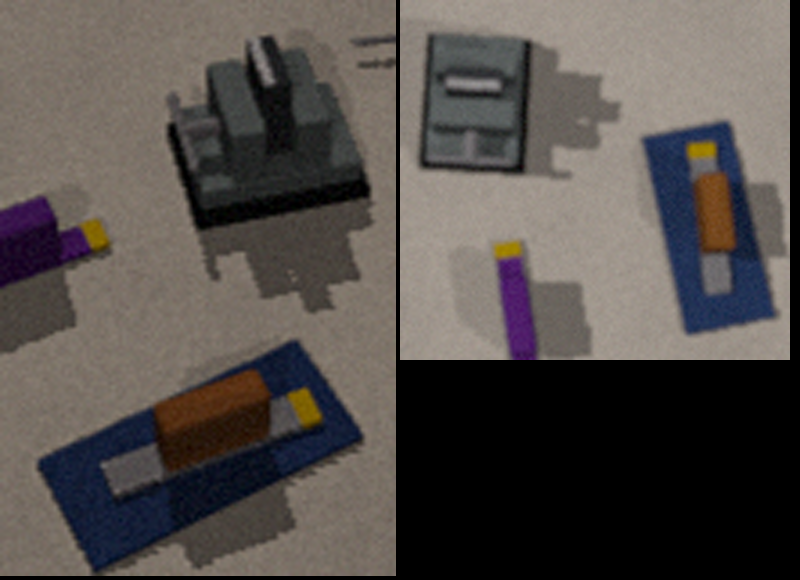

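```bash
cat >> h.py <<'E'
def ray(c,u,v):
    E=c['extrinsics']; d=E[:3,:3]@np.array([(u-c['cx'])/c['fx'],(v-c['cy'])/c['fy'],1.]); return E[:3,3],d
def plane(c,u,v,z):
    o,d=ray(c,u,v); return o+d*(z-o[2])/d[2]
def tri(p1,p2):
    A=np.zeros((3,3));b=np.zeros(3);L=[]
    for n,(u,v) in (("side",p1),("top",p2)):
        o,d=ray(bot.calibration(n),u,v); d=d/np.linalg.norm(d);P=np.eye(3)-np.outer(d,d);A+=P;b+=P@o;L.append((P,o))
    x=np.linalg.solve(A,b); return x,[np.linalg.norm(P@(x-o)) for P,o in L]
def cloud(n,d,m):
    c=bot.calibration(n);v,u=np.nonzero(m&(d>0));z=d[v,u]
    X=np.c_[(u-c['cx'])/c['fx']*z,(v-c['cy'])/c['fy']*z,z]; E=c['extrinsics']; return X@E[:3,:3].T+E[:3,3]
def mask(p,lo,hi,box=None):
    h=cv2.cvtColor(p,cv2.COLOR_RGB2HSV);m=cv2.inRange(h,lo,hi)>0
    if box: 
        k=np.zeros_like(m);k[box[1]:box[3],box[0]:box[2]]=1;m&=k
    return m
E
python3 - <<'E'
from h import *
B={"side":(200,250,302,322),"top":(300,160,355,240)}
cols={"blue":((105,120,30),(130,255,255)),"orange":((5,130,60),(14,255,255)),"yellow":((18,150,90),(32,255,255))}
for n in B:
    z=np.load(n+"0.npz");p,d=z['p'],z['d'];c=bot.calibration(n)
    for k,(lo,hi) in cols.items():
        m=mask(p,lo,hi,B[n]); v,u=np.nonzero(m)
        r=cv2.minAreaRect(cv2.convexHull(np.c_[u,v].astype(np.float32)))
        X=cloud(n,d,m)
        print(n,k,m.sum(),"px",np.round([u.mean(),v.mean()],1),np.round(r[0],1),np.round(r[1],1),"cloud mean",np.round(X.mean(0),4),"z pct",np.round(np.percentile(X[:,2],[5,50,95]),4))
        if k=="blue":
            q=np.array([plane(c,a,b,.006)[:2] for a,b in cv2.convexHull(np.c_[u,v].astype(np.float32))[:,0]],np.float32)
            r=cv2.minAreaRect(q); print("   pad plane",r, np.round(cv2.boxPoints(r),4).tolist())
E
```

```text
side blue 1374 px [244.9 289.5] [250.1 284.7] [33.5 82.7] cloud mean [ 0.4382 -0.2745  0.0054] z pct [0.0031 0.0054 0.0077]
   pad plane ((0.4528162479400635, -0.2667807936668396), (0.18678408861160278, 0.08267100155353546), 10.183513641357422) [[0.35359999537467957, -0.2425999939441681], [0.36820000410079956, -0.3240000009536743], [0.5519999861717224, -0.29100000858306885], [0.5374000072479248, -0.20960000157356262]]
side orange 258 px [253.4 271. ] [255.  275.4] [18.6 30.7] cloud mean [ 0.4604 -0.2664  0.0571] z pct [0.0552 0.0573 0.0594]
side yellow 56 px [279.2 272.4] [279.2 272.4] [9.8 5.4] cloud mean [ 0.5239 -0.2615  0.0114] z pct [0.0089 0.0115 0.0137]
top blue 1154 px [326.5 202.6] [327.3 200.3] [65.7 28.4] cloud mean [ 0.4453 -0.2631  0.0072] z pct [0.0035 0.0072 0.011 ]
   pad plane ((0.45234692096710205, -0.2656485140323639), (0.1819387823343277, 0.07917431741952896), 10.251365661621094) [[0.35580000281333923, -0.24289999902248383], [0.3698999881744385, -0.3208000063896179], [0.5489000082015991, -0.28839999437332153], [0.5347999930381775, -0.21050000190734863]]
top orange 187 px [329.3 195.8] [329.6 195.5] [25.7 11.3] cloud mean [ 0.4573 -0.2637  0.0557] z pct [0.0353 0.0583 0.0622]
top yellow 39 px [324.8 174.7] [325. 175.] [4. 8.] cloud mean [ 0.5226 -0.2611  0.0141] z pct [0.0111 0.0141 0.0179]
```

```bash
python3 - <<'E'
from h import *
B={"side":(200,250,302,322),"top":(300,160,355,240)}
O=((5,130,60),(14,255,255));Y=((18,150,90),(32,255,255))
cen={}
for n in B:
    z=np.load(n+"0.npz");p,d=z['p'],z['d'];c=bot.calibration(n)
    # handle top: bright orange
    h=cv2.cvtColor(p,cv2.COLOR_RGB2HSV)
    m=mask(p,*O,B[n]);X=cloud(n,d,m);v,u=np.nonzero(m&(d>0))
    V=h[v,u,2]; print(n,"V pct",np.percentile(V,[5,25,50,75,95]))
    k=(X[:,2]>.052); 
    q=X[k][:,:2].astype(np.float32);r=cv2.minAreaRect(q);print(" top depth-sel",k.sum(),r,q.mean(0))
    # pixels, plane z .058
    vx,vy,x0,y0=cv2.fitLine(np.array([plane(c,a,b,.058)[:2] for a,b in zip(u[k],v[k])],np.float32),cv2.DIST_L2,0,.01,.01).ravel();print(" line",np.degrees(np.arctan2(vy,vx)),x0,y0)
    m=mask(p,*Y,B[n]);v,u=np.nonzero(m);Q=np.array([plane(c,a,b,.012)[:2] for a,b in zip(u,v)],np.float32);print(" yellow",Q.mean(0),cv2.minAreaRect(Q)); cen[n]=(u.mean(),v.mean())
    # blade grey (low sat) inside pad hull, above .009
    mb=mask(p,*((105,120,30),(130,255,255)),B[n]);v,u=np.nonzero(mb);hull=cv2.convexHull(np.c_[u,v].astype(np.int32));f=np.zeros(mb.shape,np.uint8);cv2.fillConvexPoly(f,hull,1)
    f=cv2.erode(f,np.ones((3,3)));mg=(f>0)&(h[:,:,1]<90)&(h[:,:,2]>60)
    v,u=np.nonzero(mg);Q=np.array([plane(c,a,b,.012)[:2] for a,b in zip(u,v)],np.float32)
    al=np.r_[Q,np.array([plane(c,a,b,.012)[:2] for a,b in zip(*np.nonzero(m)[::-1])],np.float32)]
    print(" grey",len(Q),"rect grey+yellow",cv2.minAreaRect(al))
    if n=="top": l=cv2.fitLine(al,cv2.DIST_HUBER,0,.01,.01).ravel();print(" blade line",np.degrees(np.arctan2(l[1],l[0])),l[2:])
print("tri yellow",tri(cen["side"],cen["top"]))
E
```

```text
side V pct [66.75 79.   83.   87.   94.  ]
 top depth-sel 255 ((0.4602185785770416, -0.2661007046699524), (0.06766238808631897, 0.023099331185221672), 4.673019886016846) [ 0.46041688 -0.26637888]
 line 4.056147 0.46027198 -0.2668273
 yellow [ 0.5237208  -0.26185778] ((0.5237284302711487, -0.2619251310825348), (0.01285418402403593, 0.023688776418566704), 2.522752285003662)
 grey 215 rect grey+yellow ((0.4607035517692566, -0.2670691907405853), (0.1398051232099533, 0.025995932519435883), 3.9237663745880127)
top V pct [ 72.2  93.  111.  118.  122. ]
 top depth-sel 158 ((0.45841553807258606, -0.26573649048805237), (0.06849877536296844, 0.02528795413672924), 3.86820387840271) [ 0.45689788 -0.26522005]
 line 5.9734073 0.45697367 -0.2653194
 yellow [ 0.52297163 -0.26146322] ((0.5220885276794434, -0.2618993818759918), (0.022683987393975258, 0.011400886811316013), 88.84880828857422)
 grey 251 rect grey+yellow ((0.4609791040420532, -0.2703673839569092), (0.14584779739379883, 0.037173688411712646), 4.627703666687012)
 blade line 5.204429 [ 0.46526417 -0.26385534]
tri yellow (array([ 0.52345717, -0.26159716,  0.01147948]), [np.float64(0.00038661289687668413), np.float64(0.0003866128968765515)])
```

```bash
python3 - <<'E'
from h import *
B={"side":(225,150,320,235),"top":(225,130,275,187)}
for n in B:
    z=np.load(n+"0.npz");p,d=z['p'],z['d'];c=bot.calibration(n)
    b=B[n];a=p[b[1]:b[3],b[0]:b[2]];a=cv2.resize(a,None,fx=8 if n=="side" else 10,fy=8 if n=="side" else 10,interpolation=cv2.INTER_NEAREST)[:,:,::-1].copy()
    a=np.clip(a.astype(float)*1.5,0,255).astype(np.uint8)
    f=8 if n=="side" else 10
    for i in range(b[0],b[2],10): cv2.putText(a,str(i),((i-b[0])*f,10),0,.4,(0,255,255),1);a[:,(i-b[0])*f]=(0,160,160)
    for i in range(b[1],b[3],10): cv2.putText(a,str(i),(0,(i-b[1])*f+10),0,.4,(0,255,255),1);a[(i-b[1])*f]=(0,160,160)
    cv2.imwrite(f"pics/vise_{n}.png",a[:600,:800])
    m=np.zeros(d.shape,bool);m[b[1]:b[3],b[0]:b[2]]=1
    X=cloud(n,d,m)
    for lo,hi in ((.02,.04),(.04,.07),(.07,.09),(.095,.13)):
        k=(X[:,2]>lo)&(X[:,2]<hi)
        if k.sum()>5: q=X[k].astype(np.float32);print(n,lo,hi,k.sum(),np.round(q.mean(0),4),[np.round(t,4) for t in cv2.minAreaRect(q[:,:2].copy())],np.round(np.percentile(q[:,2],[5,50,95]),4))
E
```

```text
side 0.02 0.04 534 [ 0.5687 -0.0754  0.031 ] [array([ 0.5729, -0.0533]), array([0.0875, 0.1202]), np.float64(85.2371)] [0.0226 0.0319 0.0357]
side 0.04 0.07 393 [ 0.5504 -0.0702  0.0551] [array([ 0.5584, -0.0528]), array([0.0755, 0.1042]), np.float64(83.4866)] [0.042  0.0549 0.0685]
side 0.07 0.09 503 [ 0.5696 -0.0588  0.0781] [array([ 0.5732, -0.0523]), array([0.0799, 0.0733]), np.float64(85.0582)] [0.0731 0.0781 0.0833]
side 0.095 0.13 161 [ 0.5715 -0.0559  0.1063] [array([ 0.5728, -0.052 ]), array([0.0533, 0.021 ]), np.float64(85.7981)] [0.0969 0.1074 0.1109]
top 0.02 0.04 411 [ 0.5687 -0.0557  0.0339] [array([ 0.5728, -0.0523]), array([0.0851, 0.1208]), np.float64(85.2485)] [0.03   0.0339 0.0381]
top 0.04 0.07 203 [ 0.5285 -0.0498  0.0566] [array([ 0.5453, -0.0495]), array([0.0759, 0.0782]), np.float64(85.7263)] [0.0439 0.0565 0.0685]
top 0.07 0.09 525 [ 0.5691 -0.0517  0.0796] [array([ 0.5725, -0.0521]), array([0.0747, 0.0738]), np.float64(85.4905)] [0.0752 0.0795 0.0836]
top 0.095 0.13 165 [ 0.5709 -0.0518  0.1086] [array([ 0.5723, -0.0518]), array([0.0477, 0.0214]), np.float64(86.3038)] [0.0994 0.1093 0.1136]
```

```bash
cat >> h.py <<'E'
from scipy.spatial.transform import Rotation as Ro
def st():
    o=bot.get_obs();w,x,y,z=o['tool_rot'];R=Ro.from_quat([x,y,z,w]);return o,np.array(o['eef_pos']),R
def to(target,yawx=None):
    """mm shift in current tool axes to world target; turn (deg, tool axes) to pointing down with tool x at yawx deg"""
    o,p,R=st();print("t",round(o['t'],2),"pos",np.round(p,4),"F",np.round(o['contact_force'],1),"w",round(float(o['gripper_width'])*85.4,1))
    M=R.as_matrix();print(" yaw tool x",np.round(np.degrees(np.arctan2(M[1,0],M[0,0])),2),"tool z",np.round(M[:,2],4))
    print(" shift mm (tool)",np.round(1000*R.inv().apply(np.array(target)-p),1))
    if yawx is not None:
        a=np.radians(yawx);G=np.array([[np.cos(a),np.sin(a),0],[np.sin(a),-np.cos(a),0],[0,0,-1]])
        print(" turn deg",np.round(np.degrees((R.inv()*Ro.from_matrix(G)).as_rotvec()),2))
E
python3 -c "
from h import *
to([.52,.2,.245],184.3);to([.46,-.266,.245],184.3)"
```

```text
t 0.1 pos [0.2425 0.6294 0.2444] F [-0.1 -0.4  0.1] w 85.5
 yaw tool x 158.93 tool z [-5.0e-04 -1.5e-03 -1.0e+00]
 shift mm (tool) [-4.133e+02 -3.009e+02 -1.000e-01]
 turn deg [-9.000e-02 -1.000e-02 -2.537e+01]
t 0.1 pos [0.2425 0.6294 0.2444] F [-0.1 -0.4  0.1] w 85.5
 yaw tool x 158.93 tool z [-5.0e-04 -1.5e-03 -1.0e+00]
 shift mm (tool) [-5.249e+02 -7.573e+02  7.000e-01]
 turn deg [-9.000e-02 -1.000e-02 -2.537e+01]
```

```bash
python3 -m crank '[[[-0.041,-0.030,0],[0,0,0],0.0854],[[-0.041,-0.030,0],[0,0,0],0.0854],[[-0.041,-0.030,0],[0,0,0],0.0854],[[-0.041,-0.030,0],[0,0,0],0.0854],[[-0.041,-0.030,0],[0,0,0],0.0854],[[-0.041,-0.030,0],[0,0,0],0.0854],[[-0.041,-0.030,0],[0,0,0],0.0854],[[-0.041,-0.030,0],[0,0,0],0.0854],[[-0.041,-0.030,0],[0,0,0],0.0854],[[-0.041,-0.030,0],[0,0,0],0.0854]]' 20
python3 -c "
from h import *
to([.46,-.266,.2],184.3)"
```

```text
t: 1.35
eef_pos: [0.5179, 0.201, 0.2451]
tool_rot: [-0.0, 0.183, 0.983, -0.0]
contact_force: [0.2, 0.9, -0.3]
gripper_width: 1.0
t 1.35 pos [0.5179 0.201  0.2451] F [ 0.2  0.9 -0.3] w 85.4
 yaw tool x 158.93 tool z [-4.e-04 -1.e-04 -1.e+00]
 shift mm (tool) [-113.9 -456.6   45.2]
 turn deg [-1.000e-02 -2.000e-02 -2.537e+01]
```

```bash
python3 -m crank '[[[-0.0125,-0.05,0],[0,0,0],0.0854],[[-0.0125,-0.05,0],[0,0,0],0.0854],[[-0.0125,-0.05,0],[0,0,0],0.0854],[[-0.0125,-0.05,0],[0,0,0],0.0854],[[-0.0125,-0.05,0],[0,0,0],0.0854],[[-0.0125,-0.05,0],[0,0,0],0.0854],[[-0.0125,-0.05,0],[0,0,0],0.0854],[[-0.0125,-0.05,0],[0,0,0],0.0854],[[-0.0125,-0.05,0],[0,0,0],0.0854],[[0,0,0],[0,0,-8],0.0854]]'
python3 -m crank '[[[0,0,0.03],[0,0,-9],0.0854],[[0,0,0.03],[0,0,-8.4],0.0854],[[0,0,0],[0,0,0],0.0854]]'
python3 -c "
from h import *
to([.46,-.266,.1],184.3)
p,d=bot.read_camera('side');cv2.imwrite('pics/s1.png',p[:,:,::-1])
"
```

```text
t: 2.6
eef_pos: [0.4588, -0.2623, 0.2452]
tool_rot: [-0.0, 0.116, 0.993, -0.001]
contact_force: [0.1, 0.8, 0.5]
gripper_width: 1.0
t: 2.98
eef_pos: [0.4588, -0.2571, 0.1833]
tool_rot: [-0.002, -0.037, 0.999, 0.001]
contact_force: [-0.2, 0.4, 0.8]
gripper_width: 1.002
t 2.98 pos [ 0.4588 -0.2571  0.1833] F [-0.2  0.4  0.8] w 85.6
 yaw tool x -175.76 tool z [-0.0049  0.0018 -1.    ]
 shift mm (tool) [-0.9 -9.1 83.3]
 turn deg [ 0.12 -0.27 -0.06]
```

View pics/s1.png

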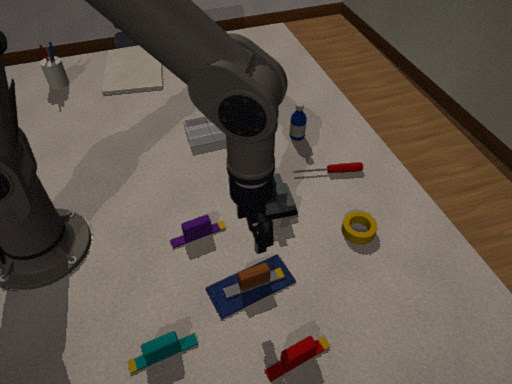

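```bash
python3 -m crank '[[[-0.001,-0.009,0.03],[0,0,0],0.0854],[[0,0,0.03],[0,0,0],0.0854],[[0,0,0.02],[0,0,0],0.0854],[[0,0,0],[0,0,0],0.0854]]'
python3 -c "
from h import *
to([.46,-.2664,.031],184.3)
"
```

```text
t: 3.52
eef_pos: [0.4622, -0.2667, 0.1054]
tool_rot: [-0.0, -0.037, 0.999, 0.0]
contact_force: [-1.1, 0.5, 0.3]
gripper_width: 0.997
t 3.52 pos [ 0.4622 -0.2667  0.1054] F [-1.1  0.5  0.3] w 85.1
 yaw tool x -175.8 tool z [-1.e-03  2.e-04 -1.e+00]
 shift mm (tool) [ 2.1  0.4 74.4]
 turn deg [ 0.02 -0.05 -0.1 ]
```

```bash
python3 -m crank '[[[0.002,0,0.025],[0,0,0],0.0854],[[0,0,0.025],[0,0,0],0.0854],[[0,0,0.02],[0,0,0],0.0854],[[0,0,0.0045],[0,0,0],0.0854],[[0,0,0],[0,0,0],0.0854],[[0,0,0],[0,0,0],0.0854]]'
python3 -c "
from h import *
to([.46,-.2664,.031],184.3)
"
```

```text
t: 4.28
eef_pos: [0.4611, -0.2673, 0.032]
tool_rot: [0.001, -0.038, 0.999, -0.0]
contact_force: [-0.1, -0.7, 0.2]
gripper_width: 1.003
t 4.28 pos [ 0.4611 -0.2673  0.032 ] F [-0.1 -0.7  0.2] w 85.7
 yaw tool x -175.7 tool z [ 1.9e-03 -8.0e-04 -1.0e+00]
 shift mm (tool) [1.1 1.  1. ]
 turn deg [-0.05  0.11  0.  ]
```

```bash
python3 -m crank '[[[0.001,0.001,0.0005],[0,0,0],0.04],[[0,0,0],[0,0,0],0.03],[[0,0,0],[0,0,0],0.015],[[0,0,0],[0,0,0],0.015],[[0,0,0],[0,0,0],0.015],[[0,0,0],[0,0,0],0.015]]' 80
python3 -m crank '[[[0,0,0],[0,0,0],0.01],[[0,0,0],[0,0,0],0.01]]'
python3 -c "
from h import *
to([.46,-.2664,.031],184.3)
"
```

```text
t: 5.03
eef_pos: [0.4594, -0.2661, 0.0305]
tool_rot: [0.0, -0.038, 0.999, -0.0]
contact_force: [0.3, 0.3, 4.7]
gripper_width: 0.289
t: 5.28
eef_pos: [0.4594, -0.2661, 0.0305]
tool_rot: [0.0, -0.038, 0.999, -0.0]
contact_force: [-0.7, 1.0, 6.3]
gripper_width: 0.298
t 5.28 pos [ 0.4594 -0.2661  0.0305] F [-0.7  1.   6.3] w 25.5
 yaw tool x -175.68 tool z [ 5.e-04 -1.e-04 -1.e+00]
 shift mm (tool) [-0.6 -0.3 -0.5]
 turn deg [-0.01  0.03  0.02]
```

```bash
python3 -m crank '[[[0,0,-0.01],[0,0,0],0.01],[[0,0,-0.04],[0,0,0],0.01],[[0,0,-0.05],[0,0,0],0.01],[[0,0,-0.05],[0,0,0],0.01],[[0,0,-0.01],[0,0,0],0.01],[[0,0,0],[0,0,0],0.01]]'
python3 -c "
from h import *
to([.5147,-.0473,.19],175.3)
p,d=bot.read_camera('side');cv2.imwrite('pics/s2.png',cv2.resize(p[130:330,170:330],None,fx=3,fy=3)[:,:,::-1])
"
```

```text
t: 6.02
eef_pos: [0.4588, -0.2656, 0.19]
tool_rot: [-0.0, -0.038, 0.999, 0.0]
contact_force: [-0.8, -0.2, -4.2]
gripper_width: 0.296
t 6.03 pos [ 0.4588 -0.2656  0.19  ] F [-0.8 -0.2 -4.2] w 25.3
 yaw tool x -175.66 tool z [-1.e-04  4.e-04 -1.e+00]
 shift mm (tool) [-7.220e+01  2.134e+02  1.000e-01]
 turn deg [ 0.02 -0.    9.04]
```

View pics/s2.png

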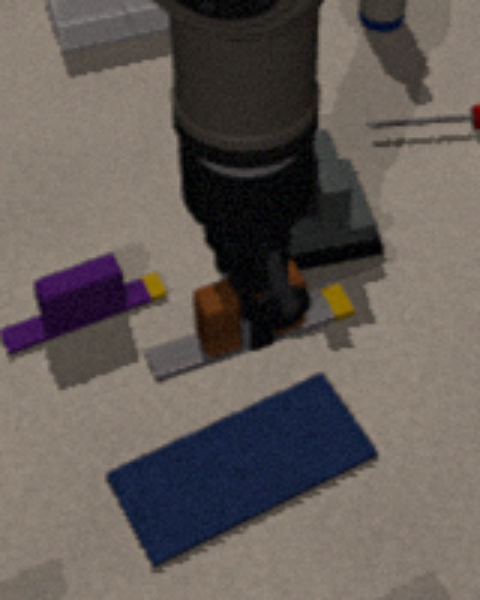

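```bash
python3 -m crank '[[[-0.012,0.0355,0],[0,0,0],0.01],[[-0.012,0.0355,0],[0,0,0],0.01],[[-0.012,0.0355,0],[0,0,0],0.01],[[-0.012,0.0355,0],[0,0,0],0.01],[[-0.012,0.0355,0],[0,0,0],0.01],[[-0.012,0.0355,0],[0,0,0],0.01],[[0,0,0],[0,0,4.5],0.01],[[0,0,0],[0,0,4.5],0.01],[[0,0,0],[0,0,0],0.01]]'
python3 -c "
from h import *
to([.5147,-.0473,.149],175.3)
"
```

```text
t: 7.2
eef_pos: [0.5136, -0.048, 0.1883]
tool_rot: [-0.002, 0.04, 0.999, -0.0]
contact_force: [-0.4, 0.2, -2.7]
gripper_width: 0.293
t 7.2 pos [ 0.5136 -0.048   0.1883] F [-0.4  0.2 -2.7] w 25.0
 yaw tool x 175.38 tool z [-4.1e-03 -5.0e-04 -1.0e+00]
 shift mm (tool) [-1.2  0.8 39.3]
 turn deg [-0.05 -0.23  0.08]
```

```bash
python3 -m crank '[[[-0.001,0.001,0.02],[0,0,0],0.01],[[0,0,0.0185],[0,0,0],0.01],[[0,0,0],[0,0,0],0.01],[[0,0,0],[0,0,0],0.01]]'
python3 - <<'E'
from h import *
to([.5147,-.0473,.149],175.3)
c={};I=[]
for n in ("side","top"):
    p,d=bot.read_camera(n);np.savez(n+"1.npz",p=p,d=d)
    cal=bot.calibration(n);E=np.linalg.inv(cal['extrinsics']);q=E[:3,:3]@np.array([.578,-.052,.13])+E[:3,3]
    u,v=int(cal['fx']*q[0]/q[2]+cal['cx']),int(cal['fy']*q[1]/q[2]+cal['cy'])
    m=mask(p,(18,150,80),(32,255,255),(u-45,v-30,u+40,v+30));vv,uu=np.nonzero(m);c[n]=(uu.mean(),vv.mean());print(n,m.sum(),c[n])
    I.append(cv2.resize(p[v-45:v+45,u-60:u+60],None,fx=3.3,fy=3.3,interpolation=cv2.INTER_CUBIC))
print(tri(c["side"],c["top"]))
cv2.imwrite("pics/t1.png",np.hstack(I)[:,:,::-1])
E
```

```text
t: 7.7
eef_pos: [0.516, -0.0475, 0.1518]
tool_rot: [-0.0, 0.041, 0.999, -0.0]
contact_force: [-0.3, -0.1, -2.3]
gripper_width: 0.294
t 7.7 pos [ 0.516  -0.0475  0.1518] F [-0.3 -0.1 -2.3] w 25.1
 yaw tool x 175.35 tool z [-4.e-04 -2.e-04 -1.e+00]
 shift mm (tool) [1.3 0.1 2.8]
 turn deg [-0.01 -0.02  0.05]
side 43 (np.float64(272.6744186046512), np.float64(169.41860465116278))
top 0 (np.float64(nan), np.float64(nan))
(array([nan, nan, nan]), [np.float64(nan), np.float64(nan)])<stdin>:8: RuntimeWarning: Mean of empty slice.
  ret = ret.dtype.type(ret / rcount)
```

View pics/t1.png

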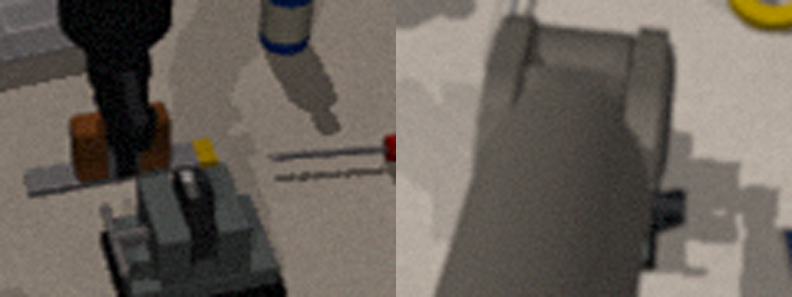

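```bash
python3 - <<'E'
from h import *
z=np.load("side1.npz");c=bot.calibration("side")
print(plane(c,272.7,169.4,.133))
u=np.array([np.cos(np.radians(-4.65)),np.sin(np.radians(-4.65))]);print(np.array([.516,-.0475])+.064*u)
m=mask(z['p'],(18,150,80),(32,255,255),(250,150,300,190));print(cloud("side",z['d'],m).mean(0))
E
```

```text
[ 0.58054255 -0.05540613  0.133     ]
[ 0.57978934 -0.0526884 ]
[ 0.58162248 -0.05240134  0.12965671]
```

```bash
python3 - <<'E'
from h import *
z=np.load("side1.npz");p,d=z['p'],z['d'];c=bot.calibration("side")
X=np.full(p.shape,np.nan);m=(d>0);X[m]=cloud("side",d,m)
h=cv2.cvtColor(p,cv2.COLOR_RGB2HSV)
k=m&(X[:,:,2]>.115)&(X[:,:,2]<.15)&(X[:,:,0]>.43)&(X[:,:,0]<.6)&(X[:,:,1]>-.08)&(X[:,:,1]<-.02)
u=np.array([np.cos(np.radians(-4.65)),np.sin(np.radians(-4.65))])
s=(X[:,:,:2]-np.array([.516,-.0475]))@u
for name,mm in (("yellow",(h[:,:,0]>=18)&(h[:,:,0]<=32)&(h[:,:,1]>150)),("grey",(h[:,:,1]<80)&(h[:,:,2]>70))):
    q=k&mm
    for a in np.arange(-.08,.08,.01):
        r=q&(s>=a)&(s<a+.01)
        if r.sum()>3: print(name,round(a,2),r.sum(),np.round(np.percentile(X[r][:,2],[10,50,90]),4),np.round(X[r].mean(0),4))
E
```

```text
yellow 0.05 7 [0.1321 0.1331 0.1342] [ 0.5746 -0.0557  0.1331]
yellow 0.06 34 [0.1298 0.133  0.1343] [ 0.5804 -0.0566  0.1324]
yellow 0.07 5 [0.1287 0.1312 0.1328] [ 0.5863 -0.0587  0.1309]
grey -0.07 30 [0.1308 0.1329 0.134 ] [ 0.4515 -0.043   0.1324]
grey -0.06 29 [0.1312 0.1328 0.1343] [ 0.4612 -0.0432  0.1326]
grey -0.05 30 [0.1305 0.1323 0.134 ] [ 0.4708 -0.0445  0.1322]
grey -0.04 26 [0.1305 0.1328 0.1378] [ 0.48   -0.0444  0.1336]
grey 0.04 25 [0.1309 0.1327 0.134 ] [ 0.5615 -0.0528  0.1324]
grey 0.05 21 [0.131  0.1325 0.1337] [ 0.5692 -0.0532  0.1325]
```

```bash
python3 -m crank '[[[0.0015,0,0.003],[0,0,0],0.01],[[0,0,0.002],[0,0,0],0.01],[[0,0,0],[0,0,0],0.01],[[0,0,0],[0,0,0],0.01]]'
python3 -m crank '[[[0,0,0.0004],[0,0,0],0.01],[[0,0,0.0004],[0,0,0],0.01],[[0,0,0],[0,0,0],0.01]]'
python3 -m crank '[[[0,0,0.0004],[0,0,0],0.01],[[0,0,0.0004],[0,0,0],0.01],[[0,0,0],[0,0,0],0.01]]'
```

```text
t: 8.3
eef_pos: [0.5146, -0.0471, 0.1468]
tool_rot: [0.0, 0.041, 0.999, 0.0]
contact_force: [0.2, 0.3, -3.2]
gripper_width: 0.296
t: 8.68
eef_pos: [0.5145, -0.0471, 0.146]
tool_rot: [-0.0, 0.041, 0.999, 0.0]
contact_force: [-0.4, 0.3, -3.0]
gripper_width: 0.293
t: 9.05
eef_pos: [0.5145, -0.0471, 0.1452]
tool_rot: [-0.0, 0.041, 0.999, 0.0]
contact_force: [-0.3, 0.3, -3.4]
gripper_width: 0.292
```

```bash
python3 -m crank '[[[0,0,0.0005],[0,0,0],0.01],[[0,0,0.0005],[0,0,0],0.01],[[0,0,0],[0,0,0],0.01]]' | sed -n '2p;4p'
```

```text
eef_pos: [0.5144, -0.0471, 0.1441]
contact_force: [0.7, -0.7, -3.7]
```

```bash
python3 -m crank '[[[0,0,0.0004],[0,0,0],0.01],[[0,0,0.0004],[0,0,0],0.01]]' | sed -n '2p;4p'
```

```text
eef_pos: [0.5145, -0.0471, 0.1433]
contact_force: [-0.1, 0.5, -2.4]
```

```bash
python3 -m crank '[[[0,0,0.0004],[0,0,0],0.01],[[0,0,0.0004],[0,0,0],0.01]]' | sed -n '2p;4p'
```

```text
eef_pos: [0.5145, -0.0471, 0.1426]
contact_force: [0.2, -0.1, -3.5]
```

```bash
python3 -m crank '[[[0,0,0.0004],[0,0,0],0.01],[[0,0,0.0004],[0,0,0],0.01]]' | sed -n '2p;4p'
```

```text
eef_pos: [0.5145, -0.0471, 0.1418]
contact_force: [-0.2, 0.2, -3.1]
```

```bash
python3 -m crank '[[[0,0,0.0004],[0,0,0],0.01],[[0,0,0.0004],[0,0,0],0.01]]' | sed -n '2p;4p'
```

```text
eef_pos: [0.5145, -0.0471, 0.141]
contact_force: [-0.0, 0.1, -4.1]
```

```bash
python3 -m crank '[[[0,0,0.0004],[0,0,0],0.01],[[0,0,0.0004],[0,0,0],0.01]]' | sed -n '2p;4p'
```

```text
eef_pos: [0.5145, -0.0471, 0.1401]
contact_force: [-0.1, -0.2, -3.4]
```

```bash
python3 -m crank '[[[0,0,0.0004],[0,0,0],0.01],[[0,0,0.0004],[0,0,0],0.01]]' | sed -n '2p;4p'
```

```text
eef_pos: [0.5145, -0.0471, 0.1394]
contact_force: [0.2, 0.5, -2.5]
```

```bash
python3 -m crank '[[[0,0,0.0004],[0,0,0],0.01],[[0,0,0.0004],[0,0,0],0.01]]' | sed -n '2p;4p'
```

```text
eef_pos: [0.5144, -0.0471, 0.1385]
contact_force: [0.2, -0.2, -3.2]
```

```bash
python3 -m crank '[[[0,0,0.0004],[0,0,0],0.01],[[0,0,0.0004],[0,0,0],0.01]]' | sed -n '2p;4p'
```

```text
eef_pos: [0.5145, -0.0471, 0.1378]
contact_force: [0.2, -0.3, -2.5]
```

```bash
python3 -m crank '[[[0,0,0.0004],[0,0,0],0.01],[[0,0,0.0004],[0,0,0],0.01]]' | sed -n '2p;4p'
```

```text
eef_pos: [0.5145, -0.0471, 0.137]
contact_force: [-0.4, -0.1, -3.3]
```

```bash
python3 -m crank '[[[0,0,0.0004],[0,0,0],0.01],[[0,0,0.0004],[0,0,0],0.01]]' | sed -n '2p;4p'
```

```text
eef_pos: [0.5145, -0.0471, 0.1362]
contact_force: [-0.8, 0.6, -3.0]
```

```bash
python3 -m crank '[[[0,0,0.0004],[0,0,0],0.01],[[0,0,0.0004],[0,0,0],0.01]]' | sed -n '2p;4p'
```

```text
eef_pos: [0.5145, -0.0471, 0.1354]
contact_force: [0.0, -0.0, -2.8]
```

```bash
python3 -m crank '[[[0,0,0.0004],[0,0,0],0.01],[[0,0,0.0004],[0,0,0],0.01]]' | sed -n '2p;4p'
```

```text
eef_pos: [0.5145, -0.0471, 0.1346]
contact_force: [-1.2, 0.2, -2.0]
```

```bash
python3 -m crank '[[[0,0,0.0004],[0,0,0],0.01],[[0,0,0.0003],[0,0,0],0.01]]' | sed -n '2p;4p'
```

```text
eef_pos: [0.5145, -0.0471, 0.1341]
contact_force: [-3.6, 0.5, 0.7]
```

```bash
python3 -m crank '[[[-0.001,0,0.0002],[0,0,0],0.01],[[-0.0025,0,0.0002],[0,0,0],0.01],[[-0.0025,0,0],[0,0,0],0.01]]' | sed -n '2,5p'
```

```text
eef_pos: [0.5172, -0.0474, 0.1332]
tool_rot: [-0.004, 0.041, 0.999, 0.0]
contact_force: [-12.7, 1.4, 10.9]
gripper_width: 0.297
```

```bash
python3 -m crank '[[[-0.0025,0,-0.0004],[0,0,0],0.01],[[-0.0025,0,0],[0,0,0],0.01]]' | sed -n '2,5p'
```

```text
eef_pos: [0.524, -0.048, 0.1338]
tool_rot: [-0.001, 0.041, 0.999, 0.0]
contact_force: [-7.0, 0.4, 3.6]
gripper_width: 0.293
```

```bash
python3 -m crank '[[[-0.0025,0,0.0001],[0,0,0],0.01],[[-0.0025,0,0.0001],[0,0,0],0.01],[[-0.0025,0,0],[0,0,0],0.01]]' | sed -n '2,5p'
```

```text
eef_pos: [0.5312, -0.0486, 0.1335]
tool_rot: [-0.002, 0.041, 0.999, 0.0]
contact_force: [-7.5, 1.0, 4.9]
gripper_width: 0.296
```

```bash
python3 -m crank '[[[-0.002,0,0.0001],[0,0,0],0.01],[[-0.002,0,0.0],[0,0,0],0.01],[[-0.002,0,0.0001],[0,0,0],0.01],[[-0.002,0,0],[0,0,0],0.01]]' | sed -n '2,5p'
```

```text
eef_pos: [0.5391, -0.0492, 0.1333]
tool_rot: [-0.002, 0.041, 0.999, 0.0]
contact_force: [-7.3, 0.4, 5.8]
gripper_width: 0.299
```

```bash
python3 -m crank '[[[-0.002,0,0.0001],[0,0,0],0.01],[[-0.002,0,0.0],[0,0,0],0.01],[[-0.002,0,0.0001],[0,0,0],0.01],[[-0.002,0,0],[0,0,0],0.01]]' | sed -n '2,5p'
```

```text
eef_pos: [0.547, -0.0499, 0.1331]
tool_rot: [-0.002, 0.041, 0.999, 0.0]
contact_force: [-7.4, 0.7, 6.3]
gripper_width: 0.293
```

```bash
python3 -m crank '[[[-0.002,0,0.0001],[0,0,0],0.01],[[-0.002,0,0.0],[0,0,0],0.01],[[-0.002,0,0],[0,0,0],0.01],[[-0.002,0,0],[0,0,0],0.01]]' | sed -n '2,5p'
```

```text
eef_pos: [0.5551, -0.0505, 0.133]
tool_rot: [-0.002, 0.041, 0.999, 0.0]
contact_force: [-6.6, 0.7, 5.9]
gripper_width: 0.297
```

```bash
python3 -m crank '[[[-0.002,0,0.0001],[0,0,0],0.01],[[-0.002,0,0.0],[0,0,0],0.01],[[-0.002,0,0.0001],[0,0,0],0.01],[[-0.002,0,0],[0,0,0],0.01],[[-0.002,0,0],[0,0,0],0.01]]' | sed -n '1,5p'
```

```text
t: 15.8
eef_pos: [0.5651, -0.0514, 0.1327]
tool_rot: [-0.002, 0.041, 0.999, 0.0]
contact_force: [-6.8, 0.3, 5.7]
gripper_width: 0.29
```

```bash
python3 -m crank '[[[0,0,-0.005],[0,0,0],0.01],[[0,0,-0.008],[0,0,0],0.01],[[0.017,0,0],[0,0,0],0.01],[[0.018,0,0],[0,0,0],0.01],[[0.018,0,0],[0,0,0],0.01],[[0,0,0],[0,0,0],0.01],[[0,0,0],[0,0,0],0.01]]'
python3 - <<'E'
from h import *
to([.513,-.0472,.135],175.3)
p,d=bot.read_camera("side");np.savez("side2.npz",p=p,d=d)
a=np.load("side0.npz")['p']
f=lambda p:cv2.resize(p[160:215,240:305],None,fx=6,fy=6,interpolation=cv2.INTER_CUBIC)
cv2.imwrite("pics/b1.png",np.clip(1.6*np.hstack([f(a),f(p)])[:,:,::-1].astype(float),0,255))
E
```

```text
t: 16.68
eef_pos: [0.5152, -0.047, 0.1466]
tool_rot: [0.001, 0.041, 0.999, 0.0]
contact_force: [1.2, 1.1, -2.7]
gripper_width: 0.291
t 16.68 pos [ 0.5152 -0.047   0.1466] F [ 1.2  1.1 -2.7] w 24.9
 yaw tool x 175.34 tool z [ 0.0019  0.     -1.    ]
 shift mm (tool) [ 2.2 -0.4 11.6]
 turn deg [0.01 0.11 0.04][ WARN:0@1.760] global loadsave.cpp:1063 imwrite_ Unsupported depth image for selected encoder is fallbacked to CV_8U.
```

View pics/b1.png

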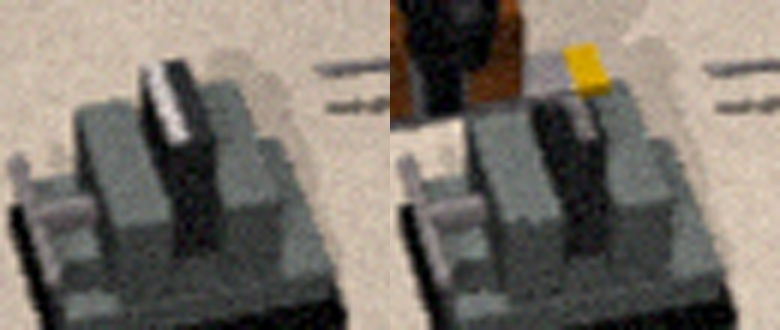

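```bash
python3 -m crank '[[[0.001,0,0.006],[0,0,0],0.01],[[0,0,0.004],[0,0,0],0.01],[[0,0,0.0012],[0,0,0],0.01],[[0,0,0],[0,0,0],0.01]]' | sed -n '2,5p'
```

```text
eef_pos: [0.513, -0.047, 0.1346]
tool_rot: [-0.0, 0.041, 0.999, -0.0]
contact_force: [0.5, 0.3, -2.8]
gripper_width: 0.296
```

```bash
python3 -m crank '[[[0,0,0.0004],[0,0,0],0.01],[[0,0,0.0003],[0,0,0],0.01]]' | sed -n '2,4p'
```

```text
eef_pos: [0.5131, -0.047, 0.1342]
tool_rot: [0.0, 0.041, 0.999, 0.0]
contact_force: [0.3, -0.4, -2.6]
```

```bash
python3 -m crank '[[[0,0,0.0003],[0,0,0],0.01],[[0,0,0.0003],[0,0,0],0.01]]' | sed -n '2,4p'
```

```text
eef_pos: [0.513, -0.047, 0.1335]
tool_rot: [0.0, 0.041, 0.999, 0.0]
contact_force: [-1.2, 0.4, -2.7]
```

```bash
python3 -m crank '[[[0,0,0.0003],[0,0,0],0.01],[[0,0,0.0002],[0,0,0],0.01]]' | sed -n '2,4p'
```

```text
eef_pos: [0.513, -0.047, 0.1331]
tool_rot: [-0.0, 0.041, 0.999, 0.0]
contact_force: [-2.3, -0.4, -0.0]
```

```bash
python3 -m crank '[[[-0.001,0,0.0001],[0,0,0],0.01],[[-0.002,0,0],[0,0,0],0.01]]' | sed -n '2,4p'
```

```text
eef_pos: [0.5147, -0.0472, 0.1328]
tool_rot: [-0.001, 0.041, 0.999, 0.0]
contact_force: [-6.4, 0.2, 3.1]
```

```bash
python3 -m crank '[[[-0.002,0,0.0001],[0,0,0],0.01],[[-0.002,0,0.0001],[0,0,0],0.01],[[-0.002,0,0],[0,0,0],0.01]]' | sed -n '2,4p'
```

```text
eef_pos: [0.5205, -0.0477, 0.1326]
tool_rot: [-0.002, 0.041, 0.999, 0.0]
contact_force: [-6.5, 0.8, 4.4]
```

```bash
python3 -m crank '[[[-0.002,0,0.0001],[0,0,0],0.01],[[-0.002,0,0.0001],[0,0,0],0.01],[[-0.002,0,0.0001],[0,0,0],0.01],[[-0.002,0,0],[0,0,0],0.01]]' | sed -n '2,4p'
```

```text
eef_pos: [0.528, -0.0483, 0.1323]
tool_rot: [-0.002, 0.041, 0.999, 0.0]
contact_force: [-7.8, 1.0, 5.8]
```

```bash
python3 -m crank '[[[-0.002,0,0.0001],[0,0,0],0.01],[[-0.002,0,0],[0,0,0],0.01],[[-0.002,0,0.0001],[0,0,0],0.01],[[-0.002,0,0],[0,0,0],0.01]]' | sed -n '2,4p'
```

```text
eef_pos: [0.5356, -0.049, 0.132]
tool_rot: [-0.003, 0.041, 0.999, 0.0]
contact_force: [-9.1, 0.9, 7.7]
```

```bash
python3 -m crank '[[[-0.002,0,-0.0001],[0,0,0],0.01],[[-0.002,0,0],[0,0,0],0.01],[[-0.002,0,0],[0,0,0],0.01],[[-0.002,0,0],[0,0,0],0.01]]' | sed -n '2,4p'
```

```text
eef_pos: [0.5438, -0.0497, 0.1322]
tool_rot: [-0.002, 0.041, 0.999, 0.0]
contact_force: [-8.2, 0.5, 7.3]
```

```bash
python3 -m crank '[[[-0.002,0,-0.0001],[0,0,0],0.01],[[-0.002,0,0],[0,0,0],0.01],[[-0.002,0,0],[0,0,0],0.01],[[-0.002,0,0],[0,0,0],0.01]]' | sed -n '2,4p'
```

```text
eef_pos: [0.552, -0.0503, 0.1322]
tool_rot: [-0.002, 0.041, 0.999, 0.0]
contact_force: [-7.4, 1.2, 5.7]
```

```bash
python3 -m crank '[[[-0.002,0,0],[0,0,0],0.01],[[-0.002,0,0],[0,0,0],0.01],[[-0.002,0,0],[0,0,0],0.01],[[-0.002,0,0],[0,0,0],0.01],[[-0.002,0,0],[0,0,0],0.01],[[-0.002,0,0],[0,0,0],0.01]]' | sed -n '1,4p'
```

```text
t: 21.35
eef_pos: [0.5639, -0.0513, 0.1322]
tool_rot: [-0.002, 0.041, 0.999, 0.0]
contact_force: [-7.8, 0.6, 6.0]
```

```bash
python3 -m crank '[[[0,0,-0.005],[0,0,0],0.01],[[0,0,-0.008],[0,0,0],0.01],[[0.017,0,0],[0,0,0],0.01],[[0.017,0,0],[0,0,0],0.01],[[0.017,0,0],[0,0,0],0.01],[[0,0,0],[0,0,0],0.01],[[0,0,0],[0,0,0],0.01]]'
python3 - <<'E'
from h import *
to([.513,-.0472,.135],175.3)
p,d=bot.read_camera("side")
a=np.load("side2.npz")['p']
f=lambda p:cv2.resize(p[160:215,240:305],None,fx=6,fy=6,interpolation=cv2.INTER_CUBIC)
cv2.imwrite("pics/b2.png",np.clip(1.6*np.hstack([f(a),f(p)])[:,:,::-1].astype(float),0,255).astype(np.uint8))
E
```

```text
t: 22.22
eef_pos: [0.5162, -0.0471, 0.1459]
tool_rot: [0.001, 0.041, 0.999, 0.0]
contact_force: [0.2, 0.7, -3.1]
gripper_width: 0.297
t 22.23 pos [ 0.5162 -0.0471  0.1459] F [ 0.2  0.7 -3.1] w 25.4
 yaw tool x 175.34 tool z [ 0.0019 -0.     -1.    ]
 shift mm (tool) [ 3.2 -0.3 10.9]
 turn deg [0.01 0.11 0.04]
```

View pics/b2.png

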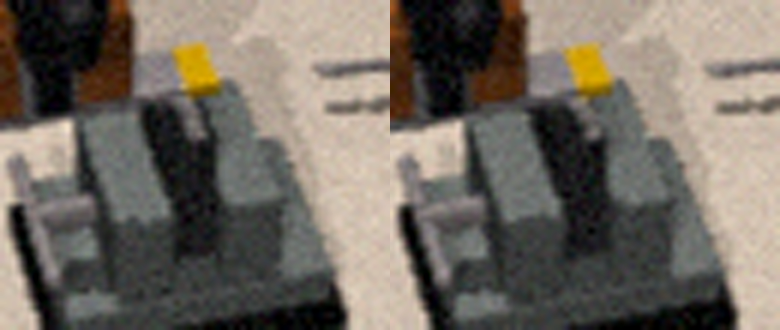

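```bash
python3 -m crank '[[[0.002,0,0.006],[0,0,0],0.01],[[0,0,0.004],[0,0,0],0.01],[[0,0,0.001],[0,0,0],0.01],[[0,0,0],[0,0,0],0.01]]' | sed -n '2,5p'
```

```text
eef_pos: [0.513, -0.0471, 0.1342]
tool_rot: [-0.0, 0.041, 0.999, -0.0]
contact_force: [-0.2, -0.3, -2.4]
gripper_width: 0.291
```

```bash
python3 -m crank '[[[0,0,0.0004],[0,0,0],0.01],[[0,0,0.0003],[0,0,0],0.01]]' | sed -n '2,4p'
```

```text
eef_pos: [0.5131, -0.047, 0.1338]
tool_rot: [0.0, 0.041, 0.999, 0.0]
contact_force: [0.0, 1.0, -2.7]
```

```bash
python3 -m crank '[[[0,0,0.0003],[0,0,0],0.01],[[0,0,0.0002],[0,0,0],0.01]]' | sed -n '2,4p'
```

```text
eef_pos: [0.513, -0.047, 0.1332]
tool_rot: [0.0, 0.041, 0.999, 0.0]
contact_force: [0.1, -0.2, -3.2]
```

```bash
python3 -m crank '[[[0,0,0.0003],[0,0,0],0.01],[[0,0,0],[0,0,0],0.01]]' | sed -n '2,4p'
```

```text
eef_pos: [0.513, -0.047, 0.1329]
tool_rot: [-0.0, 0.041, 0.999, 0.0]
contact_force: [-0.9, 1.2, -1.8]
```

```bash
python3 -m crank '[[[-0.001,0,0.0002],[0,0,0],0.01],[[-0.002,0,0.0001],[0,0,0],0.01],[[-0.002,0,0],[0,0,0],0.01]]' | sed -n '2,4p'
```

```text
eef_pos: [0.5178, -0.0474, 0.1326]
tool_rot: [-0.0, 0.041, 0.999, 0.0]
contact_force: [-3.7, -0.3, 2.2]
```

```bash
python3 -m crank '[[[-0.002,0,0.0002],[0,0,0],0.01],[[-0.002,0,0.0001],[0,0,0],0.01],[[-0.002,0,0],[0,0,0],0.01]]' | sed -n '2,4p'
```

```text
eef_pos: [0.5234, -0.0479, 0.1322]
tool_rot: [-0.001, 0.041, 0.999, 0.0]
contact_force: [-6.1, 1.0, 4.5]
```

```bash
python3 -m crank '[[[-0.002,0,0.0001],[0,0,0],0.01],[[-0.002,0,0],[0,0,0],0.01],[[-0.002,0,0],[0,0,0],0.01],[[-0.002,0,0],[0,0,0],0.01]]' | sed -n '2,4p'
```

```text
eef_pos: [0.5311, -0.0485, 0.1322]
tool_rot: [-0.001, 0.041, 0.999, 0.0]
contact_force: [-6.8, 0.2, 4.7]
```

```bash
python3 -m crank '[[[-0.002,0,0],[0,0,0],0.01],[[-0.002,0,0],[0,0,0],0.01],[[-0.002,0,0],[0,0,0],0.01],[[-0.002,0,0],[0,0,0],0.01],[[-0.002,0,0],[0,0,0],0.01],[[-0.002,0,0],[0,0,0],0.01]]' | sed -n '2,4p'
```

```text
eef_pos: [0.5428, -0.0495, 0.1322]
tool_rot: [-0.001, 0.041, 0.999, 0.0]
contact_force: [-7.1, 1.1, 6.5]
```

```bash
python3 -m crank '[[[-0.002,0,0],[0,0,0],0.01],[[-0.002,0,0],[0,0,0],0.01],[[-0.002,0,0],[0,0,0],0.01],[[-0.002,0,0],[0,0,0],0.01],[[-0.002,0,0],[0,0,0],0.01]]' | sed -n '2,4p'
python3 -m crank '[[[-0.002,0,0],[0,0,0],0.01],[[-0.002,0,0],[0,0,0],0.01],[[-0.002,0,0],[0,0,0],0.01],[[-0.002,0,0],[0,0,0],0.01],[[-0.002,0,0],[0,0,0],0.01]]' | sed -n '1,4p'
```

```text
eef_pos: [0.5527, -0.0503, 0.1321]
tool_rot: [-0.001, 0.041, 0.999, 0.0]
contact_force: [-8.6, 1.3, 6.4]
t: 26.78
eef_pos: [0.5625, -0.0512, 0.1321]
tool_rot: [-0.002, 0.041, 0.999, 0.0]
contact_force: [-8.9, 0.7, 7.2]
```

```bash
python3 -m crank '[[[0,0,-0.005],[0,0,0],0.01],[[0,0,-0.015],[0,0,0],0.01],[[0,0,-0.03],[0,0,0],0.01],[[0,0,-0.008],[0,0,0],0.01],[[0,0,0],[0,0,0],0.01],[[0,0,0],[0,0,0],0.01]]'
python3 - <<'E'
from h import *
to([.4526,-.2662,.19],190.2)
p,d=bot.read_camera("side");cv2.imwrite("pics/s3.png",cv2.resize(p[130:330,170:330],None,fx=3,fy=3)[:,:,::-1])
E
```

```text
t: 27.52
eef_pos: [0.5632, -0.051, 0.1893]
tool_rot: [-0.001, 0.041, 0.999, -0.0]
contact_force: [-0.1, -0.1, -2.4]
gripper_width: 0.291
t 27.52 pos [ 0.5632 -0.051   0.1893] F [-0.1 -0.1 -2.4] w 24.9
 yaw tool x 175.33 tool z [-0.0014 -0.     -1.    ]
 shift mm (tool) [  92.8 -223.5   -0.5]
 turn deg [  0.    -0.08 -14.87]
```

View pics/s3.png

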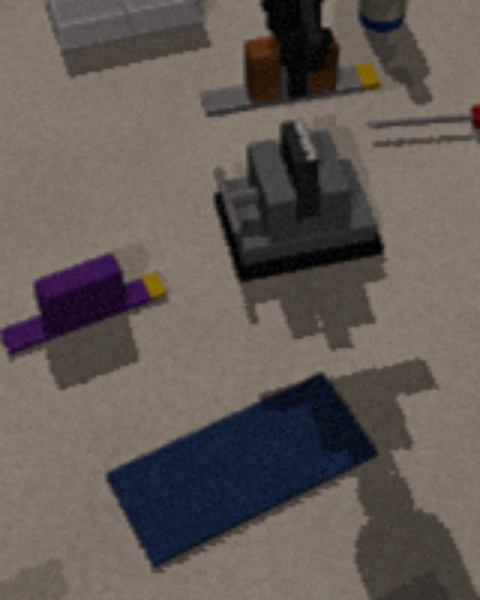

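```bash
python3 -m crank '[[[0.0155,-0.0373,0],[0,0,0],0.01],[[0.0155,-0.0373,0],[0,0,0],0.01],[[0.0155,-0.0373,0],[0,0,0],0.01],[[0.0155,-0.0373,0],[0,0,0],0.01],[[0.0155,-0.0373,0],[0,0,0],0.01],[[0.0155,-0.0373,0],[0,0,0],0.01],[[0,0,0],[0,0,-7.4],0.01],[[0,0,0],[0,0,-7.4],0.01],[[0,0,0],[0,0,0],0.01]]'
python3 -m crank '[[[0,0,0.04],[0,0,0],0.01],[[0,0,0.04],[0,0,0],0.01],[[0,0,0.03],[0,0,0],0.01],[[0,0,0],[0,0,0],0.01],[[0,0,0],[0,0,0],0.01]]'
python3 - <<'E'
from h import *
to([.4526,-.2662,.0315],190.2)
c={}
for n,b in (("side",(200,220,310,300)),("top",(300,150,360,245))):
    p,d=bot.read_camera(n);np.savez(n+"3.npz",p=p,d=d)
    cv2.imwrite(f"pics/p_{n}.png",cv2.resize(p[150:320,170:370],None,fx=3,fy=3)[:,:,::-1])
    m=mask(p,(18,150,80),(32,255,255),b);v,u=np.nonzero(m);c[n]=(u.mean(),v.mean());print(n,m.sum(),c[n],cloud(n,d,m).mean(0))
print(tri(c['side'],c['top']))
E
```

```text
t: 28.7
eef_pos: [0.4524, -0.2666, 0.1895]
tool_rot: [-0.001, -0.088, 0.996, 0.0]
contact_force: [-0.3, -1.1, -2.5]
gripper_width: 0.295
t: 29.32
eef_pos: [0.4535, -0.267, 0.081]
tool_rot: [0.0, -0.088, 0.996, -0.0]
contact_force: [0.1, -0.6, -3.0]
gripper_width: 0.294
t 29.32 pos [ 0.4535 -0.267   0.081 ] F [ 0.1 -0.6 -3. ] w 25.1
 yaw tool x -169.94 tool z [ 1.e-03 -7.e-04 -1.e+00]
 shift mm (tool) [ 0.8  1.  49.5]
 turn deg [-0.05  0.05 -0.14]
side 102 (np.float64(253.7549019607843), np.float64(244.9607843137255)) [ 0.48391953 -0.18366478  0.03828825]
top 39 (np.float64(326.2307692307692), np.float64(173.33333333333334)) [ 0.51381645 -0.254036    0.08089036]
(array([ 0.48685055, -0.24572607,  0.12423922]), [np.float64(0.018487483363589942), np.float64(0.018487483363589952)])
```

View pics/p_side.png

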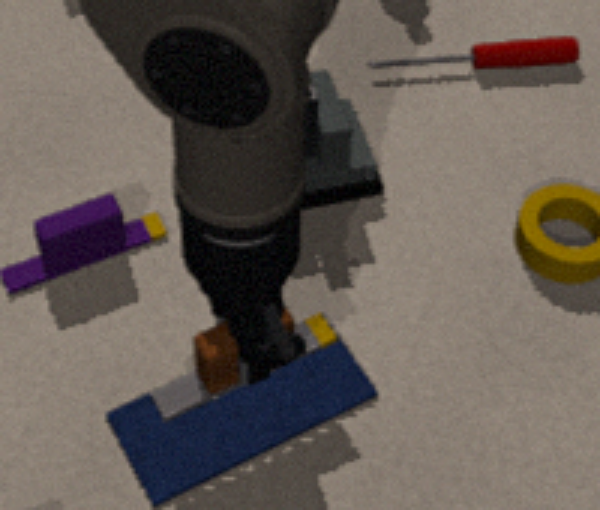

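View pics/p_top.png

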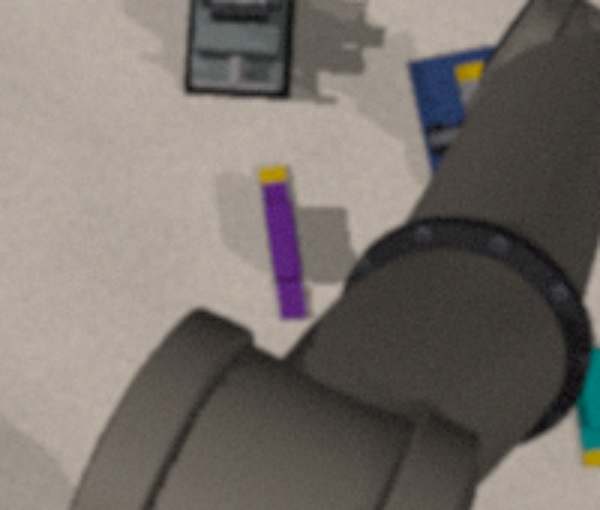

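```bash
python3 - <<'E'
from h import *
c={}
for n,b in (("side",(260,245,300,275)),("top",(315,165,335,185))):
    z=np.load(n+"3.npz");p,d=z['p'],z['d']
    m=mask(p,(18,150,80),(32,255,255),b);v,u=np.nonzero(m);c[n]=(u.mean(),v.mean());print(n,m.sum(),c[n],plane(bot.calibration(n),*c[n],.062))
print(tri(c['side'],c['top']))
a=np.radians(10.06);print(np.array([.4535,-.267])+.064*np.array([np.cos(a),np.sin(a)]))
E
```

```text
side 60 (np.float64(276.71666666666664), np.float64(259.21666666666664)) [ 0.51755872 -0.25739398  0.062     ]
top 39 (np.float64(326.2307692307692), np.float64(173.33333333333334)) [ 0.51735756 -0.25729815  0.062     ]
(array([ 0.51748196, -0.25732969,  0.06189224]), [np.float64(0.00010286233704548345), np.float64(0.00010286233704552312)])
[ 0.51651602 -0.25582052]
```

```bash
python3 -m crank '[[[0.0015,0.001,0.015],[0,0,-1.4],0.01],[[0,0,0.015],[0,0,0],0.01],[[0,0,0.012],[0,0,0],0.01],[[0,0,0.005],[0,0,0],0.01],[[0,0,0],[0,0,0],0.01],[[0,0,0],[0,0,0],0.01]]'
```

```text
t: 30.18
eef_pos: [0.4515, -0.2661, 0.0334]
tool_rot: [0.0, -0.1, 0.995, -0.0]
contact_force: [0.4, -0.3, -4.0]
gripper_width: 0.291
```

```bash
python3 -m crank '[[[0,0,0.0007],[0,0,0],0.01],[[0,0,0.0006],[0,0,0],0.01],[[0,0,0],[0,0,0],0.01]]'
```

```text
t: 30.55
eef_pos: [0.4513, -0.2659, 0.032]
tool_rot: [0.0, -0.1, 0.995, -0.0]
contact_force: [-0.6, -0.2, -2.3]
gripper_width: 0.296
```

```bash
python3 -m crank '[[[-0.001,0,0.0005],[0,0,0],0.01],[[0,0,0.0004],[0,0,0],0.01],[[0,0,0],[0,0,0],0.01]]'
```

```text
t: 30.92
eef_pos: [0.4522, -0.2657, 0.0309]
tool_rot: [-0.0, -0.1, 0.995, 0.0]
contact_force: [0.8, -0.3, -3.4]
gripper_width: 0.295
```

```bash
python3 -m crank '[[[0,0,0.0004],[0,0,0],0.01],[[0,0,0],[0,0,0],0.01]]'
```

```text
t: 31.18
eef_pos: [0.4522, -0.2657, 0.0306]
tool_rot: [-0.0, -0.1, 0.995, 0.0]
contact_force: [0.6, 0.5, -3.5]
gripper_width: 0.294
```

```bash
python3 -m crank '[[[0,0,0.0004],[0,0,0],0.01],[[0,0,0],[0,0,0],0.01]]'
```

```text
t: 31.42
eef_pos: [0.4522, -0.2657, 0.0305]
tool_rot: [0.0, -0.1, 0.995, 0.0]
contact_force: [-1.1, 0.6, 4.1]
gripper_width: 0.293
```

```bash
python3 -m crank '[[[0,0,0],[0,0,0],0.03],[[0,0,0],[0,0,0],0.045],[[0,0,0],[0,0,0],0.0854],[[0,0,0],[0,0,0],0.0854],[[0,0,0],[0,0,0],0.0854],[[0,0,0],[0,0,0],0.0854]]' 20
python3 -m crank '[[[0,0,-0.01],[0,0,0],0.0854],[[0,0,-0.03],[0,0,0],0.0854],[[0,0,-0.05],[0,0,0],0.0854],[[0,0,-0.05],[0,0,0],0.0854],[[0,0,-0.05],[0,0,0],0.0854],[[0,0.05,-0.03],[0,0,0],0.0854],[[0,0.06,0],[0,0,0],0.0854],[[0,0.06,0],[0,0,0],0.0854],[[0,0.06,0],[0,0,0],0.0854],[[0,0.06,0],[0,0,0],0.0854]]'
python3 -m crank '[[[0,0.06,0],[0,0,0],0.0854],[[0,0.06,0],[0,0,0],0.0854],[[0,0.06,0],[0,0,0],0.0854],[[0,0.06,0],[0,0,0],0.0854],[[0,0,0],[0,0,0],0.0854],[[0,0,0],[0,0,0],0.0854]]'
python3 - <<'E'
from h import *
c={};I=[]
for n,b in (("side",(255,250,300,290)),("top",(310,160,345,190))):
    p,d=bot.read_camera(n);np.savez(n+"4.npz",p=p,d=d);cv2.imwrite(f"pics/f_{n}.png",p[:,:,::-1])
    m=mask(p,(18,150,80),(32,255,255),b);v,u=np.nonzero(m);c[n]=(u.mean(),v.mean());print(n,m.sum(),plane(bot.calibration(n),*c[n],.012))
    m=mask(p,(5,130,60),(14,255,255),(200,160,355,322));X=cloud(n,d,m);k=X[:,2]>.052;print(" handle",cv2.minAreaRect(X[k][:,:2].astype(np.float32)))
print(tri(c['side'],c['top']))
E
```

```text
t: 32.17
eef_pos: [0.4522, -0.2657, 0.0302]
tool_rot: [-0.0, -0.1, 0.995, 0.0]
contact_force: [-0.5, 0.1, 0.1]
gripper_width: 1.002
t: 33.42
eef_pos: [0.3936, 0.02, 0.2511]
tool_rot: [0.001, -0.1, 0.995, 0.0]
contact_force: [0.8, 0.3, -0.3]
gripper_width: 0.997
t: 34.17
eef_pos: [0.3463, 0.2529, 0.2504]
tool_rot: [0.0, -0.1, 0.995, -0.0]
contact_force: [0.1, -1.0, 0.8]
gripper_width: 0.997
side 56 [ 0.51581059 -0.2546982   0.012     ]
 handle ((0.4531005918979645, -0.26610228419303894), (0.06728798151016235, 0.023067552596330643), 11.425182342529297)
top 42 [ 0.51538779 -0.25432289  0.012     ]
 handle ((0.4521086513996124, -0.26599735021591187), (0.06846372783184052, 0.02501361258327961), 11.797106742858887)
(array([ 0.51569951, -0.25442458,  0.01152557]), [np.float64(0.00022451317019081811), np.float64(0.00022451317019082627)])
```

View pics/f_side.png

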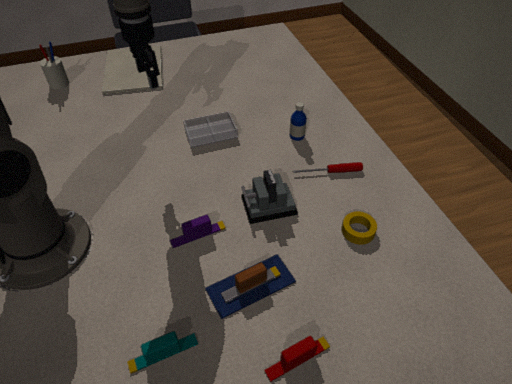

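View pics/f_top.png

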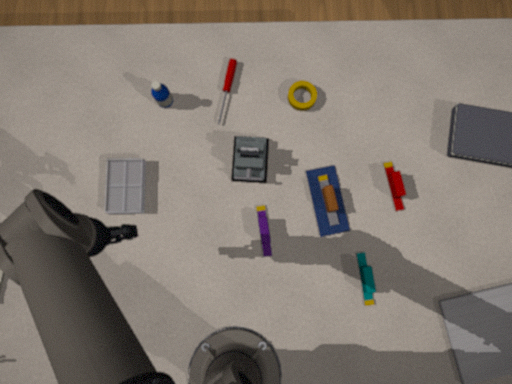

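```bash
python3 - <<'E'
from h import *
c=bot.calibration("top");u=np.array([np.cos(np.radians(-4.7)),np.sin(np.radians(-4.7))])
for f in ("top0.npz","top4.npz"):
    p=np.load(f)['p'];g=cv2.cvtColor(p,cv2.COLOR_RGB2GRAY)
    X=np.load(f)['d'];m=np.zeros(g.shape,bool);m[143:165,236:264]=1
    m&=(g>g[143:165,236:264].max()*.7);v,uu=np.nonzero(m)
    q=np.array([plane(c,a,b,.108)[:2] for a,b in zip(uu,v)]);s=(q-[.5725,-.0521])@u
    print(f,m.sum(),np.round(np.median(s)*1000,1),np.round(np.percentile(s*1000,[10,90]),1))
E
```

```text
top0.npz 55 -5.2 [-8.6 -1.8]
top4.npz 56 6.3 [2.8 9.8]
```

The burr has moved from -5.2 mm to +6.3 mm, which is fully flush, and the file lies flat and centred on its pad. I'm handing in.

```bash
python3 -c "
from h import *
print(bot.hand_in())"
```

```text
the job is handed in; nothing more can be done
None
```

I filed the burr flush with three forward strokes of about 50 mm each, then laid the file back on its pad and handed the job in at about 34 s.

- **Feeling for the bar:** The file first touched the burr at about z = 0.1097 m, so the bar's flat stands about 2.5 mm below nominal.
- **Press:** I aimed for about 8 N and mostly ran at 7–10 N. It peaked once at about 14 N, with 12.7 N of drag, at the start of the first stroke. That is about 19 N in all, right at the stated press guide of "some 14 N" but under the 25 N limit. I eased off straight away. The force was only read between short moves, so brief peaks could have gone unseen.
- **Strokes:** Every stroke started near the tip and ended near the middle of the blade. I lifted the file about 13 mm clear of the bar on both returns, and straight up after the last stroke.
- **Burr:** In the top view it moved from 5.2 mm behind the vise's centre line to 6.3 mm ahead, where 6 mm is flush. On the third stroke the height stayed level and the force did not fall. The touch height dropped by about 1.5 mm, a little under the 1.8 mm expected, because the burr may have started partly worn and I could only step in about 0.3 mm.
- **File on its pad:** It lies flat, within about 1 mm of the pad's centre and about 1° of its axis. The gripper is open and well away.
- **Everything else:** Compared by eye with the first pictures, nothing else seems to have moved.

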